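# Nest the rinsed parts tubs in their tray

### The arm

A 6-joint arm with a two-finger parallel gripper is mounted at the origin on a cart in front of the work surface, level with it; the furniture and walls round the work are solid. World frame = base frame: x ahead of the robot, y to its left, z up, the work surface at z = 0. Lengths are in m, angles in rad, forces in N, time in s.
With the tool pointing down it reaches from about 0.3 to 0.775 m from the base axis. Payload 14.6 kg.
Tool frame: the origin (TCP) lies at the very end of the fingers, on their centre line; the grasp point (between the pads) lies 19 mm behind it; z points along the fingers, y is the line along which they close (so a half turn about z gives the same grasp; the last joint's range is limited). The gripper opens to 94 mm and grips with 3 to 60 N. Pads are 16 mm wide; open, the fingers measure 119 mm over their backs; the gripper's body (75 mm by 177 mm) begins 78 mm behind the grasp point.
Start: joints at [1.191, 0.3, 1.521, -0, 1.321, -0.067], TCP at [0.169, 0.523, 0.205] pointing down, gripper open.
Joint ranges: [-3.03, 3.03], [-0.79, 2.21], [0.23, 2.52], [-1.04, 4.18], [0, 3.07], [-2.55, 2.55]. Speed limits (rad/s): [2.22, 2.22, 2.57, 3.14, 3.14, 3.14].

### API

Orientations are given as [roll, pitch, yaw] about the fixed x, y, z axes, in that order (R = Rz(yaw) Ry(pitch) Rx(roll)).
In Python, from station import ctrl, cams gives the robot as it stands. The module is installed in compiled form; this text tells all that it offers.
- The arm moves only by the tool arm_command, never from a script. Its argument "plan" is a list that holds one entry, the list of rows, each a list of 7 numbers: the shift along the tool's x, y, z in shares of 75 cm (1.0 is 75 cm), then the turn, a rotation vector about the tool's x, y, z in parts of the range, where 1.0 means 4 rad, then the closure, from -1 (fully open) to 1 (shut). A call has 1 to 12 rows; each row is the pose to reach, as a shift and turn from the pose commanded when the call began, along the tool's axes at that moment; what a row does not reach only later rows make up. A row lasts 1/10 s, in which the tool goes at most 50 mm and 8.59 degrees, less where a joint would pass 70% of its speed; a pose out of reach is approached as far as the arm can. No shift or turn number may pass 1 either way. A call with a gripper value outside its range is refused whole. The fingers move at their own pace and stop on an object; "squeeze" is the grip in N (left out, the last holds). Time passes only in rows, so rows that repeat a pose let the fingers close. It gives the time, the measured TCP pose, the force, the opening and the grip force at its end, in the units of the state.
- ctrl.get_obs(): the state, without advancing time (a new reading comes with each control period).
- cams.camera(name): name is "side" or "top"; returns (picture, depth): 480x640x3 uint8, blue, green, red; 480x640 float32, m along the optical axis (not along the pixel's ray), 0 where there is no reading.
- cams.camera_info(name): a dict with "fx", "fy", "cx", "cy" (pixels), "dist_coeffs" ([k1, k2, p1, p2, k3] as OpenCV has them; the pictures are not rectified), "world_to_cam" (4x4, takes a point from world to camera coordinates). Camera axes: x right, y down, z forward; pixel columns grow to the right and rows downward; lengths in m; the calibration is good to about 2 mm. A picture is of the moment at which its call begins. camera_info takes no time and is no camera call.
- ctrl.hand_in(): hands the job in; it is judged then, once.
The state is a dict: "time_s": time; "qpos": joint angles; "joint_vel": joint speeds; "tau": joint torques, N m; "ee_pos": TCP position; "eef_rot": TCP orientation; "force": force on the tool from outside, world axes, zero at the start; "moment": the same for the moment, N m; "grip_width": finger opening in m; "grip_force": force on a finger pad.
Only numpy, scipy, OpenCV 4.12 (cv2) and the standard library are available. Lean on these libraries where they do the work, as an engineer would, in place of code of your own. Each camera call takes 0.05 s, during which the arm holds its last target. There are 200 camera calls.

### The job

Put the three square parts tubs away as one nest: the tub that already stands in the shallow tray stays there, mouth up, and the other two go into it one inside the other, in either order, all mouth up and pushed fully home so that each collar sits flat on the rim below. One tub was left mouth down to drain, so it has to be turned over first. Leave the dropper bottle, the flux tin and the small reel where they stand.

Things in the scene. Friction and masses are not known exactly. Their poses are not given: they have to be found in the camera images.
- tray: Shallow square aluminium tray, 113 mm square over the rim, 10 mm high, fixed to the bench. Origin: centre of its underside; z up; its inner floor, 104 mm square, is 3 mm above the origin.
- tub_home: Square grey plastic parts tub, mouth up in the tray; bottom of the nest. 54 mm high, about 70 g. Below it tapers: 38 mm square at the foot, 52 mm at 34 mm height; above it an upright collar from 34 mm to the rim, 60 mm square outside, 55 inside. Walls 2.5, floor 3 mm, corner radius 6. Alike from all four sides. Origin: centre of the foot's underside; z to the mouth; x, y square to the walls.
- tub_upright: Identical tub, same axes, standing mouth up, at the back of the bench or on the right. Tubs nest square to one another (any quarter turn) with 1.5 mm play a side; when home, the collar's lower edge sits on the rim below, so its origin is 20 mm above the lower tub's. The nested collar stays free to grip. A skewed tub can hang up; a light push of about 5 N down on its floor sends it home.
- tub_inverted: Identical tub, same axes, standing mouth down, at the back of the bench or on the right: z points down, origin 54 mm above the bench. One hold by a downward gripper cannot turn it right over, two holds can. A tub laid on a side does not roll: it rests on the foot's edge and the collar's lower edge (34 mm from the foot), its axis rising 18 degrees towards the mouth.
- board_vice: Small board vice lying on the bench, fixed and not used, 85 x 190 mm, 54 mm high at its knob, long side along y. Origin: middle of its underside. The bench to its right, about x 0.44, y -0.28, is clear but for the tub that may stand there: room to lay a tub down. A fixed mug 95 mm across and 95 mm high stands at about x 0.47, y 0.26, left of the tray.
- dropper_bottle: Milky squeeze bottle with a needle nozzle, 37 mm across, 126 mm high, standing loose at the back, on the left; a bystander. Origin: centre of its underside.
- flux_tin: Round flux tin with a slip lid, 47 mm across, 21 mm high, loose on the bench near the front edge, before the small vice; a bystander. Origin: centre of its underside.
- wick_reel: Small flat reel of desoldering wick, 42 mm across, 12 mm high, loose on the bench on the right, before the lime carton; a bystander. Origin: centre of its underside.
Not all that is in view belongs to the job. What is shaped like the tub_upright but yellow is not meant.

How it is judged:
By the outcome, as a careful person would: the job done as asked, in the order asked, and still so for the second after the job is handed in, with the robot touching nothing.
It also fails if it takes over 72 s, if anything falls off the work surface, if the arm or the gripper's body presses on something with over 40 N, if the wrist force passes 120 N, or if a joint passes its speed limit or range.

## Working session

There is one attempt and no reset: what is moved stays moved. The work goes in short steps, Python scripts to look and compute and a tool call to move; the robot and the scene stay as the last step left them, time stands still between calls to the robot, and variables do not carry over. Pictures are saved under pics/ and viewed, at most 12 in all, crops included, and the job is handed in when it is done.

Besides the shell and the picture viewer there is one more tool, called after ">>>" as name(argument=value, ...), one argument or row to a line, values as JSON. arm_command: Moves the arm, as the interface text tells. Its arguments: {"type":"object","properties":{"plan":{"type":"array"},"squeeze":{"type":"number"}},"required":["plan"]}

```bash
mkdir -p pics; cat > h.py <<'E'
import numpy as np, cv2
from station import ctrl, cams
from scipy.spatial.transform import Rotation as R
def shot(n,tag):
    im,d=cams.camera(n); cv2.imwrite(f'pics/{tag}_{n}.png',im); np.save(f'pics/{tag}_{n}.npy',d); return im,d
def pts(n,d,uv=None):
    i=cams.camera_info(n);K=np.array([[i['fx'],0,i['cx']],[0,i['fy'],i['cy']],[0,0,1]])
    if uv is None:
        v,u=np.mgrid[0:480,0:640]; uv=np.stack([u.ravel(),v.ravel()],1)
    uv=np.array(uv,float).reshape(-1,2)
    z=d[np.round(uv[:,1]).astype(int),np.round(uv[:,0]).astype(int)]
    p=cv2.undistortPoints(uv[:,None],K,np.array(i['dist_coeffs'],float))[:,0]
    c=np.c_[p*z[:,None],z]; T=np.linalg.inv(np.array(i['world_to_cam']))
    w=c@T[:3,:3].T+T[:3,3]; w[z<=0]=np.nan; return w
E
python3 - <<'E'
from h import *
for n in ('side','top'):
    shot(n,'a'); print(n,np.round(np.linalg.inv(np.array(cams.camera_info(n)['world_to_cam'])),2).tolist())
o=ctrl.get_obs();print({k:np.round(v,3) for k,v in o.items()})
E
```

```text
side [[0.95, -0.17, 0.27, 0.3], [-0.32, -0.47, 0.82, -0.7], [-0.01, -0.87, -0.5, 0.5], [0.0, 0.0, 0.0, 1.0]]
top [[0.01, -0.99, 0.15, 0.34], [-1.0, -0.01, -0.02, 0.01], [0.02, -0.14, -0.99, 1.17], [0.0, 0.0, 0.0, 1.0]]
{'time_s': np.float64(0.1), 'qpos': array([ 1.191,  0.3  ,  1.522, -0.   ,  1.321, -0.067]), 'joint_vel': array([-0.   , -0.001, -0.001, -0.001,  0.001,  0.   ]), 'tau': array([-0.0000e+00, -5.3265e+01, -3.5328e+01,  7.1000e-02,  2.3000e-02,
       -0.0000e+00]), 'ee_pos': array([0.169, 0.523, 0.205]), 'eef_rot': array([-3.141, -0.   ,  2.829]), 'force': array([-0.285, -0.14 ,  0.029]), 'moment': array([-0.003,  0.032, -0.008]), 'grip_force': np.float64(0.0), 'grip_width': np.float64(0.094)}
```

View pics/a_top.png

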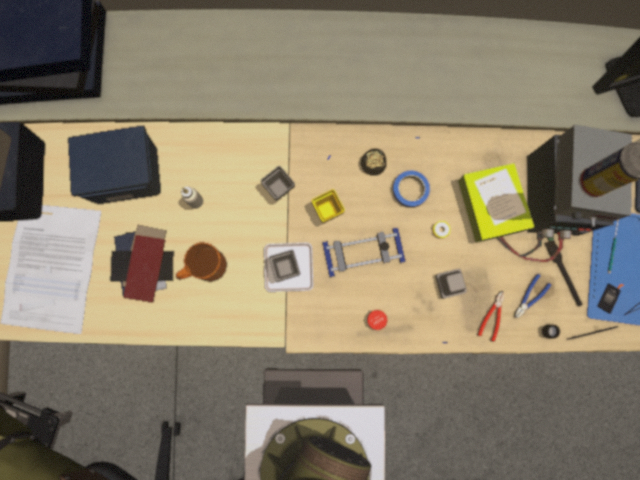

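View pics/a_side.png

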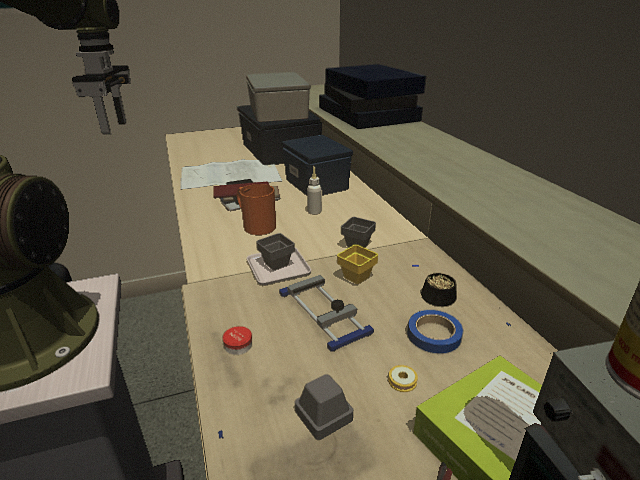

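The top view shows tub_home in the tray at about (285,265), tub_upright at (277,184), tub_inverted at (451,283), and the yellow decoy at (327,206). The side view agrees. Next I measure them from depth.

```bash
python3 - <<'E'
from h import *
W={n:pts(n,np.load(f'pics/a_{n}.npy')) for n in('top','side')}
d=np.load('pics/a_top.npy')
g=pts('top',d,[(285,265),(277,184),(451,283),(327,206),(365,250),(376,320),(442,230),(205,262),(191,196)]);print(np.round(g,3).tolist())
for name,c,zs in (('home',g[0],(.045,.064)),('up',g[1],(.046,.062)),('inv foot',g[2],(.049,.060)),('inv collar',g[2],(.010,.024)),('yellow',g[3],(.046,.065)),('tray',g[0],(.006,.016))):
  for n in W:
    w=W[n]; r=.05 if name!='tray' else .085
    m=(np.hypot(w[:,0]-c[0],w[:,1]-c[1])<r)&(w[:,2]>zs[0])&(w[:,2]<zs[1])
    p=w[m]
    if len(p)<8: print(name,n,len(p));continue
    q=cv2.minAreaRect((p[:,:2]*1000).astype(np.float32)); print(name,n,len(p),np.round(q[0],1),np.round(q[1],1),round(q[2],1),'zmed',np.round(np.percentile(p[:,2],[10,50,90]),4))
E
python3 - <<'E'
import cv2,numpy as np
a=cv2.imread('pics/a_top.png')
c=lambda x,y,s=25:cv2.resize(a[y-s:y+s,x-s:x+s],(400,400),interpolation=cv2.INTER_CUBIC)
b=cv2.imread('pics/a_side.png')
cv2.imwrite('pics/crops.png',cv2.resize(np.hstack([c(285,265),c(277,184),c(451,283)]),(798,266)))
E
```

```text
[[0.474, 0.074, 0.005], [0.67, 0.098, 0.002], [0.432, -0.304, 0.052], [0.618, -0.023, -0.0], [0.513, -0.114, -0.002], [0.348, -0.137, 0.02], [0.564, -0.302, -0.005], [0.475, 0.256, 0.036], [0.619, 0.285, 0.079]]
home top 144 [467.8  74.5] [60.5 60.1] 17.5 zmed [0.05   0.0557 0.0583]
home side 348 [464.6  73.8] [61.  66.1] 16.9 zmed [0.0461 0.051  0.0546]
up top 153 [660.8  94.3] [62.4 60.1] 41.1 zmed [0.0481 0.053  0.0556]
up side 181 [658.   92.7] [63.8 61.5] 40.6 zmed [0.0467 0.0498 0.0519]
inv foot top 291 [ 434.9 -313.9] [39.5 42.1] 14.2 zmed [0.0507 0.053  0.0556]
inv foot side 725 [ 431.5 -316.1] [39.7 40. ] 11.7 zmed [0.0509 0.0527 0.0537]
inv collar top 202 [ 435.4 -314.4] [60. 63.] 13.8 zmed [0.0153 0.0193 0.0228]
inv collar side 681 [ 431.3 -316.5] [61.2 60.7] 13.6 zmed [0.0124 0.0185 0.0219]
yellow top 150 [607.9 -22.7] [61.3 60.5] 26.7 zmed [0.0483 0.0525 0.0553]
yellow side 254 [605.2 -24.8] [62.  61.1] 28.1 zmed [0.0466 0.0495 0.0521]
tray top 570 [469.4  80.2] [113.3 138.2] 0.8 zmed [0.0064 0.0082 0.012 ]
tray side 267 [466.8  64.6] [113.5 114.2] 1.6 zmed [0.0064 0.0077 0.0129]
```

View pics/crops.png

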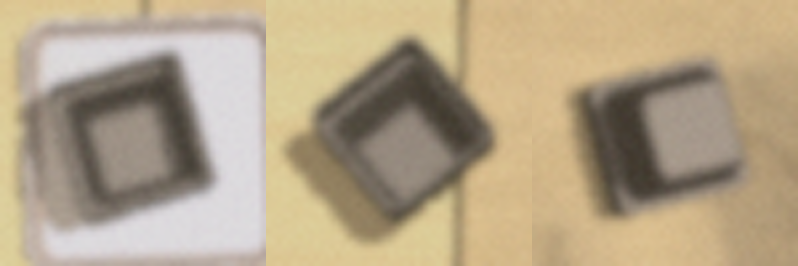

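Tub poses, averaged over both cameras (x, y in mm, yaw):

| Tub | x | y | Yaw |
|---|---|---|---|
| home | 466.5 | 74.2 | 17° |
| upright | 659.5 | 93.5 | 41° |
| inverted | 433 | -315 | 13.5° |

I'll start with the upright tub and grip only the collar.

```bash
cat >> h.py <<'E'
def rot(yaw,tilt=0): # tilt: about tool y, + takes tool z towards tool x; degrees
    return R.from_euler('z',yaw,degrees=True)*R.from_euler('x',180,degrees=True)*R.from_euler('y',tilt,degrees=True)
def rel(targets,pr=True):
    o=ctrl.get_obs(); R0=R.from_euler('xyz',o['eef_rot']); p0=np.array(o['ee_pos'])
    print('t',round(o['time_s'],2),'ee',np.round(p0*1000,1),np.round(np.degrees(o['eef_rot']),1),'q',np.round(o['qpos'],2),'F',np.round(o['force'],1),'w',round(o['grip_width']*1000,1),round(o['grip_force'],1))
    for p,r in targets:
        print(np.round(R0.inv().apply(np.array(p)/1000-p0)*1000,1).tolist(),np.round((R0.inv()*r).as_rotvec(),3).tolist())
E
python3 - <<'E'
from h import *
rel([((659.5,93.5,110),rot(131)),((659.5,93.5,36),rot(131))])
E
```

```text
t 0.1 ee [169.2 523.1 204.9] [-179.9   -0.   162.1] q [ 1.19  0.3   1.52 -0.    1.32 -0.07] F [-0.3 -0.1  0. ] w 93.9 0.0
[-598.7, -257.8, 95.2] [-0.001, 0.0, 0.542]
[-598.7, -257.7, 169.2] [-0.001, 0.0, 0.542]
```

The rows are not in the units I measure in: shifts go in shares of 75 cm and turns go in shares of 4 rad. I convert before sending: -599 mm / 750 = -0.7987, -258 mm / 750 = -0.344, 0.542 rad / 4 = 0.1355.

>>> arm_command(
  plan=[
    [[-0.7987, -0.344, 0.0267, 0, 0, 0.1355, -1], [-0.7987, -0.344, 0.0267, 0, 0, 0.1355, -1], [-0.7987, -0.344, 0.0267, 0, 0, 0.1355, -1], [-0.7987, -0.344, 0.0267, 0, 0, 0.1355, -1], [-0.7987, -0.344, 0.0267, 0, 0, 0.1355, -1], [-0.7987, -0.344, 0.0267, 0, 0, 0.1355, -1], [-0.7987, -0.344, 0.0267, 0, 0, 0.1355, -1], [-0.7987, -0.344, 0.0267, 0, 0, 0.1355, -1], [-0.7987, -0.344, 0.0267, 0, 0, 0.1355, -1], [-0.7987, -0.344, 0.0267, 0, 0, 0.1355, -1], [-0.7987, -0.344, 0.0267, 0, 0, 0.1355, -1], [-0.7987, -0.344, 0.0267, 0, 0, 0.1355, -1]],
  ],
  squeeze=20,
)

```text
time_s: 1.3
ee_pos: [0.6215, 0.1264, 0.1867]
eef_rot: [-3.141, -0.0, 2.287]
force: [0.6, 1.3, 1.2]
grip_width: 0.0941
grip_force: 0.0
```

```bash
python3 - <<'E'
from h import *
rel([((659.5,93.5,90),rot(131)),((659.5,93.5,37),rot(131))])
E
```

```text
t 1.3 ee [621.5 126.4 186.7] [-180.   -0.  131.] q [ 0.14  0.5   1.28  0.    1.36 -0.57] F [0.6 1.3 1.2] w 94.1 0.0
[-49.8, 7.2, 96.7] [-0.0, -0.0, 0.0]
[-49.8, 7.2, 149.7] [-0.0, -0.0, 0.0]
```

In the tool's units: 150 mm / 750 = 0.2, 125 mm / 750 = 0.1667.

>>> arm_command(
  plan=[
    [[-0.0667, 0.0093, 0.08, 0, 0, 0, -1], [-0.0667, 0.0093, 0.1293, 0, 0, 0, -1], [-0.0667, 0.0093, 0.1293, 0, 0, 0, -1], [-0.0667, 0.0093, 0.1667, 0, 0, 0, -1], [-0.0667, 0.0093, 0.2, 0, 0, 0, -1], [-0.0667, 0.0093, 0.2, 0, 0, 0, -1]],
  ],
)

```text
time_s: 1.9
ee_pos: [0.6566, 0.0956, 0.035]
eef_rot: [-3.138, -0.003, 2.288]
force: [-0.1, -0.2, -0.2]
grip_width: 0.0941
grip_force: 0.0
```

```bash
python3 - <<'E'
from h import *
im,d=shot('side','b')
rel([((659.5,93.5,37),rot(131))])
cv2.imwrite('pics/b_crop.png',cv2.resize(im[150:300,290:440],(600,600),interpolation=cv2.INTER_CUBIC))
E
```

```text
t 1.95 ee [657.8  95.7  37.3] [-1.799e+02 -1.000e-01  1.311e+02] q [ 0.09  0.72  1.3   0.    1.12 -0.63] F [ 0.5 -0.1  1.1] w 94.0 0.0
[-2.8, -0.1, 0.3] [-0.001, -0.001, 0.001]
```

View pics/b_crop.png

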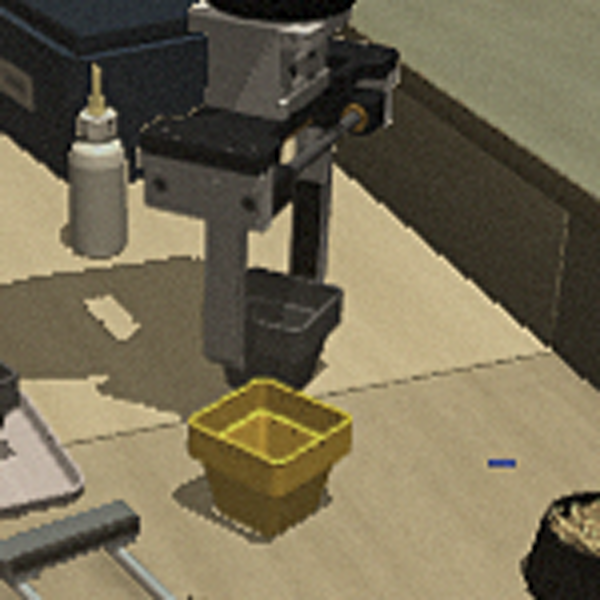

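Fingers straddle the tub. Next I close and lift.

In the tool's units: -90 mm / 750 = -0.12, -40 mm / 750 = -0.0533.

>>> arm_command(
  plan=[
    [[-0.004, 0, 0, 0, 0, 0, -1], [-0.004, 0, 0, 0, 0, 0, 0.6], [-0.004, 0, 0, 0, 0, 0, 0.6], [-0.004, 0, 0, 0, 0, 0, 0.6], [-0.004, 0, 0, 0, 0, 0, 0.6], [-0.004, 0, 0, 0, 0, 0, 0.6], [-0.004, 0, -0.0533, 0, 0, 0, 0.6], [-0.004, 0, -0.12, 0, 0, 0, 0.6], [-0.004, 0, -0.12, 0, 0, 0, 0.6]],
  ],
  squeeze=20,
)

```text
time_s: 2.85
ee_pos: [0.6631, 0.093, 0.1346]
eef_rot: [3.133, 0.006, 2.287]
force: [0.4, 0.0, -0.5]
grip_width: 0.06
grip_force: 20.0
```

```bash
cat >> h.py <<'E'
def rect(n,d,c,zs,r=.05):
    w=pts(n,d); m=(np.hypot(w[:,0]-c[0]/1000,w[:,1]-c[1]/1000)<r)&(w[:,2]>zs[0]/1000)&(w[:,2]<zs[1]/1000); p=w[m]
    if len(p)<8: print(n,len(p)); return
    q=cv2.minAreaRect((p[:,:2]*1000).astype(np.float32)); print(n,len(p),np.round(q[0],1),np.round(q[1],1),round(q[2],1),'z',np.round(np.percentile(p[:,2]*1000,[2,50,98]),1))
E
python3 - <<'E'
from h import *
rel([((466.5,74,160),rot(107))])
E
```

```text
t 2.85 ee [663.1  93.  134.6] [179.5   0.4 131. ] q [ 0.08  0.62  1.23  0.    1.28 -0.63] F [ 0.4  0.  -0.5] w 60.0 20.0
[114.5, -160.5, -27.6] [0.01, 0.004, 0.419]
```

In the tool's units: -160 mm / 750 = -0.2133, 113 mm / 750 = 0.1507, 0.419 rad / 4 = 0.1048.

>>> arm_command(
  plan=[
    [[0.1507, -0.2133, 0, 0, 0, 0.1048, 0.6], [0.1507, -0.2133, 0, 0, 0, 0.1048, 0.6], [0.1507, -0.2133, 0, 0, 0, 0.1048, 0.6], [0.1507, -0.2133, 0, 0, 0, 0.1048, 0.6], [0.1507, -0.2133, 0, 0, 0, 0.1048, 0.6], [0.1507, -0.2133, 0, 0, 0, 0.1048, 0.6], [0.1507, -0.2133, 0, 0, 0, 0.1048, 0.6]],
  ],
)

```text
time_s: 3.55
ee_pos: [0.4667, 0.073, 0.1274]
eef_rot: [3.14, 0.0, 1.868]
force: [0.0, 0.5, -0.7]
grip_width: 0.0598
grip_force: 20.0
```

```bash
python3 - <<'E'
from h import *
im,d=shot('side','c'); it,dt=shot('top','c')
rel([((466.5,74,130),rot(107))])
for n,dd in(('side',d),('top',dt)):
  rect(n,dd,(468,74),(129,145),.06); rect(n,dd,(468,74),(134,152),.06); rect(n,dd,(468,74),(46,64),.06)
cv2.imwrite('pics/c_crop.png',cv2.resize(im[160:300,200:340],(600,600),interpolation=cv2.INTER_CUBIC))
E
```

```text
t 3.65 ee [466.5  73.  127. ] [180.   0. 107.] q [ 0.08  0.21  1.83 -0.    1.1  -0.22] F [ 0.3 -0.2  0.1] w 59.8 20.0
[1.0, 0.3, -3.0] [0.0, 0.0, 0.0]
side 485 [465.5  73.4] [85.8 63.2] 15.2 z [129.4 137.  143.4]
side 401 [465.4  73.2] [85.9 62.7] 16.2 z [134.3 140.4 150.9]
side 315 [466.   73.2] [62.1 62.9] 18.0 z [46.2 51.4 55.6]
top 0
top 0
top 0
```

View pics/c_crop.png

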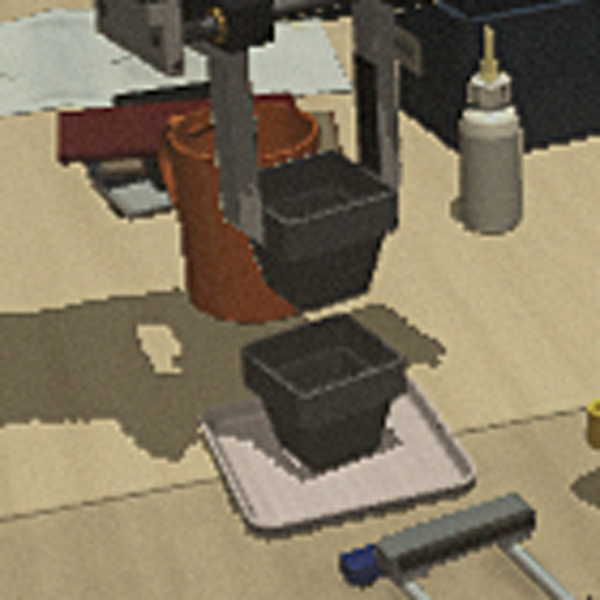

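Held tub at (465.5,73.3) sits centred over home at (466,73.2) in the same camera. Lowering it now.

In the tool's units: 66.5 mm / 750 = 0.0887, 66 mm / 750 = 0.088.

>>> arm_command(
  plan=[
    [[0, 0, 0.0333, 0, 0, 0, 0.6], [0, 0, 0.056, 0, 0, 0, 0.6], [0, 0, 0.0693, 0, 0, 0, 0.6], [0, 0, 0.0773, 0, 0, 0, 0.6], [0, 0, 0.0827, 0, 0, 0, 0.6], [0, 0, 0.0867, 0, 0, 0, 0.6], [0, 0, 0.088, 0, 0, 0, 0.6], [0, 0, 0.0887, 0, 0, 0, 0.6], [0, 0, 0.0887, 0, 0, 0, 0.6]],
  ],
)

```text
time_s: 4.55
ee_pos: [0.4657, 0.0729, 0.0608]
eef_rot: [3.141, 0.0, 1.868]
force: [-0.1, -0.1, 0.1]
grip_width: 0.0599
grip_force: 20.0
```

```bash
python3 - <<'E'
from h import *
rel([((466.5,74,60),rot(107))])
E
```

```text
t 4.55 ee [465.7  72.9  60.8] [180.   0. 107.] q [ 0.08  0.31  1.88 -0.    0.95 -0.22] F [-0.1 -0.1  0.1] w 59.9 20.0
[0.8, 1.1, 0.8] [0.0, 0.0, 0.0]
```

>>> arm_command(
  plan=[
    [[0, 0, 0.0009, 0, 0, 0, 0.6], [0, 0, 0.0017, 0, 0, 0, 0.6], [0, 0, 0.0017, 0, 0, 0, 0.6]],
  ],
)

```text
time_s: 4.85
ee_pos: [0.4657, 0.0729, 0.0601]
eef_rot: [3.141, 0.0, 1.868]
force: [-3.7, -0.1, 10.3]
grip_width: 0.0601
grip_force: 20.0
```

In the tool's units: -90 mm / 750 = -0.12, -40 mm / 750 = -0.0533.

>>> arm_command(
  plan=[
    [[0, 0, 0, 0, 0, 0, -1], [0, 0, 0, 0, 0, 0, -1], [0, 0, 0, 0, 0, 0, -1], [0, 0, 0, 0, 0, 0, -1], [0, 0, -0.0533, 0, 0, 0, -1], [0, 0, -0.12, 0, 0, 0, -1], [0, 0, -0.12, 0, 0, 0, -1]],
  ],
)

```text
time_s: 5.55
ee_pos: [0.468, 0.0732, 0.1548]
eef_rot: [3.133, 0.002, 1.868]
force: [-0.4, 0.1, -0.3]
grip_width: 0.0942
grip_force: 0.0
```

```bash
python3 - <<'E'
from h import *
im,d=shot('side','e')
rect('side',d,(468,74),(68,84),.05);rect('side',d,(468,74),(46,58),.05)
rel([((433,-315,150),rot(103.5)),((433,-315,150),rot(13.5)),((433,-315,150),rot(-76.5))])
E
```

```text
side 255 [464.2  73.6] [61.6 63.3] 16.7 z [68.3 72.3 75.4]
side 322 [464.2  71.8] [60.5 62.4] 18.7 z [46.3 52.9 57.7]
t 5.6 ee [466.8  73.  151.8] [1.797e+02 1.000e-01 1.070e+02] q [ 0.08  0.18  1.8  -0.    1.15 -0.22] F [-0.   0.1 -0.8] w 93.9 0.0
[-361.1, -145.9, 1.5] [0.005, 0.001, 0.061]
[-361.1, -145.9, 1.5] [0.005, -0.003, 1.632]
[-361.1, -145.9, 1.5] [-0.002, 0.008, -3.08]
```

In the tool's units: -361 mm / 750 = -0.4813, -146 mm / 750 = -0.1947, 1.63 rad / 4 = 0.4075.

>>> arm_command(
  plan=[
    [[-0.4813, -0.1947, 0.0067, 0, 0, 0.4075, -1], [-0.4813, -0.1947, 0.0067, 0, 0, 0.4075, -1], [-0.4813, -0.1947, 0.0067, 0, 0, 0.4075, -1], [-0.4813, -0.1947, 0.0067, 0, 0, 0.4075, -1], [-0.4813, -0.1947, 0.0067, 0, 0, 0.4075, -1], [-0.4813, -0.1947, 0.0067, 0, 0, 0.4075, -1], [-0.4813, -0.1947, 0.0067, 0, 0, 0.4075, -1], [-0.4813, -0.1947, 0.0067, 0, 0, 0.4075, -1], [-0.4813, -0.1947, 0.0667, 0, 0, 0.4075, -1], [-0.4813, -0.1947, 0.0933, 0, 0, 0.4075, -1], [-0.4813, -0.1947, 0.0933, 0, 0, 0.4075, -1], [-0.4813, -0.1947, 0.0933, 0, 0, 0.4075, -1]],
  ],
)

```text
time_s: 6.8
ee_pos: [0.4309, -0.3146, 0.0775]
eef_rot: [-3.139, 0.002, 0.236]
force: [-0.6, 0.0, 0.7]
grip_width: 0.094
grip_force: 0.0
```

```bash
python3 - <<'E'
from h import *
rel([((433,-315,5),rot(13.5))])
E
```

```text
t 6.8 ee [ 430.9 -314.6   77.5] [-1.799e+02  1.000e-01  1.350e+01] q [-0.7   0.41  1.7  -0.    1.04  0.64] F [-0.6  0.   0.7] w 94.0 0.0
[2.1, 1.1, 72.5] [-0.002, 0.002, -0.0]
```

In the tool's units: 66 mm / 750 = 0.088, 40 mm / 750 = 0.0533.

>>> arm_command(
  plan=[
    [[0.0027, 0.0013, 0.0533, 0, 0, 0, -1], [0.0027, 0.0013, 0.088, 0, 0, 0, -1], [0.0027, 0.0013, 0.088, 0, 0, 0, -1], [0.0027, 0.0013, 0.088, 0, 0, 0, -1]],
  ],
)

```text
time_s: 7.2
ee_pos: [0.4339, -0.3156, 0.0138]
eef_rot: [-3.142, 0.0, 0.24]
force: [0.1, 0.5, 0.2]
grip_width: 0.0941
grip_force: 0.0
```

```bash
python3 - <<'E'
from h import *
rel([((433,-315,5),rot(13.5))])
E
```

```text
t 7.2 ee [ 433.9 -315.6   13.8] [-180.     0.    13.8] q [-0.7   0.51  1.72 -0.    0.91  0.63] F [0.1 0.5 0.2] w 94.1 0.0
[-0.7, -0.8, 8.8] [-0.0, 0.0, 0.005]
```

In the tool's units: -70 mm / 750 = -0.0933, -30 mm / 750 = -0.04.

>>> arm_command(
  plan=[
    [[0, 0, 0.012, 0, 0, 0, -1], [0, 0, 0.012, 0, 0, 0, 0.6], [0, 0, 0.012, 0, 0, 0, 0.6], [0, 0, 0.012, 0, 0, 0, 0.6], [0, 0, 0.012, 0, 0, 0, 0.6], [0, 0, 0.012, 0, 0, 0, 0.6], [0, 0, -0.04, 0, 0, 0, 0.6], [0, 0, -0.0933, 0, 0, 0, 0.6], [0, 0, -0.0933, 0, 0, 0, 0.6], [0, 0, -0.0933, 0, 0, 0, 0.6]],
  ],
  squeeze=25,
)

```text
time_s: 8.2
ee_pos: [0.4339, -0.3156, 0.0836]
eef_rot: [3.141, -0.001, 0.238]
force: [1.3, -0.6, -0.6]
grip_width: 0.0597
grip_force: 25.0
```

```bash
python3 - <<'E'
from h import *
rel([((433,-310,90),rot(-36)),((433,-310,90),rot(-36,55))])
E
```

```text
t 8.2 ee [ 433.9 -315.6   83.6] [179.9  -0.   13.6] q [-0.7   0.4   1.69 -0.    1.05  0.64] F [ 1.3 -0.6 -0.6] w 59.7 25.0
[0.5, -5.7, -6.4] [0.001, -0.001, 0.866]
[0.5, -5.7, -6.4] [-0.414, 0.896, 0.797]
```

In the tool's units: -25 mm / 750 = -0.0333, 0.935 rad / 4 = 0.2338.

>>> arm_command(
  plan=[
    [[0, 0, -0.0333, 0, 0, 0.2338, 0.6], [0, 0, -0.0333, 0, 0, 0.2338, 0.6], [0, 0, -0.0333, 0, 0, 0.2338, 0.6], [0, 0, -0.0333, 0, 0, 0.2338, 0.6], [0, 0, -0.0333, 0, 0, 0.2338, 0.6], [0, 0, -0.0333, 0, 0, 0.2338, 0.6], [0, 0, -0.0333, 0, 0, 0.2338, 0.6], [0, 0, -0.0333, 0, 0, 0.2338, 0.6]],
  ],
)

```text
time_s: 9.0
ee_pos: [0.4332, -0.3151, 0.1067]
eef_rot: [-3.142, 0.003, -0.698]
force: [0.5, 0.8, -0.4]
grip_width: 0.0599
grip_force: 25.0
```

In the tool's units: 1.1 rad / 4 = 0.275.

>>> arm_command(
  plan=[
    [[0, 0, 0, 0, 0.275, 0, 0.6], [0, 0, 0, 0, 0.275, 0, 0.6], [0, 0, 0, 0, 0.275, 0, 0.6], [0, 0, 0, 0, 0.275, 0, 0.6], [0, 0, 0, 0, 0.275, 0, 0.6], [0, 0, 0, 0, 0.275, 0, 0.6], [0, 0, 0, 0, 0.275, 0, 0.6], [0, 0, 0, 0, 0.275, 0, 0.6], [0, 0, 0, 0, 0.275, 0, 0.6]],
  ],
)

```text
time_s: 9.9
ee_pos: [0.4219, -0.3062, 0.2162]
eef_rot: [3.138, -0.995, -0.694]
force: [0.8, 0.6, -0.2]
grip_width: 0.0598
grip_force: 25.0
```

```bash
python3 - <<'E'
from h import *
rel([((433,-310,60),rot(-40,63)),((433,-310,34),rot(-40,75))])
im,d=shot('side','f')
cv2.imwrite('pics/f_crop.png',cv2.resize(im[180:480,120:520],(800,600),interpolation=cv2.INTER_CUBIC))
E
```

```text
t 9.9 ee [ 421.9 -306.2  216.2] [179.8 -57.  -39.8] q [-0.7  -0.14  2.29  0.    0.    1.57] F [ 0.8  0.6 -0.2] w 59.8 25.0
[-125.1, -4.5, 94.2] [-0.0, 0.104, 0.002]
[-146.9, -4.5, 108.4] [-0.0, 0.314, 0.002]
```

View pics/f_crop.png

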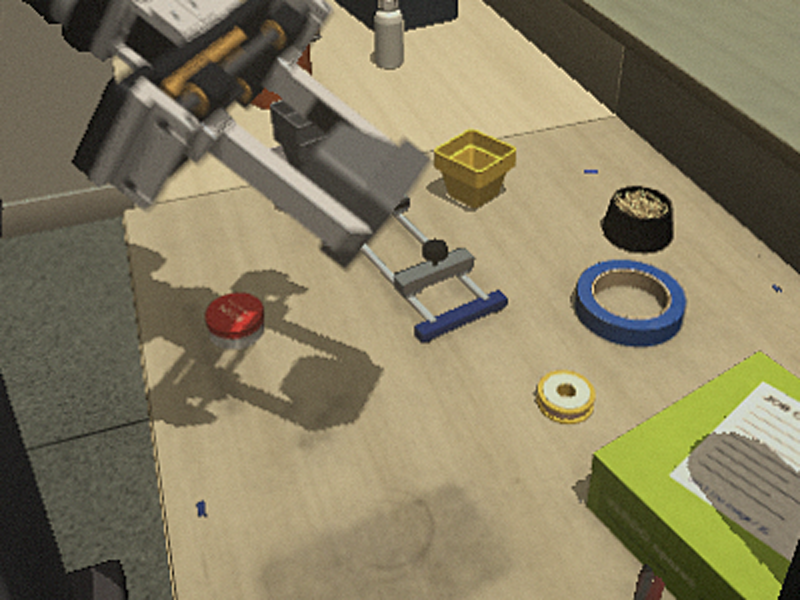

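Joint 5 is at its lower limit (0), so outward tilt is blocked. Tilting inward has plenty of range, so I'll go that way.

```bash
python3 - <<'E'
from h import *
rel([((380,-270,180),rot(-40,-68)),((380,-270,120),rot(-40,-68))])
E
```

```text
t 9.95 ee [ 421.7 -305.9  218.7] [179.8 -57.3 -39.8] q [-0.7  -0.15  2.29  0.    0.    1.56] F [ 0.4 -2.   1.9] w 59.8 25.0
[-62.3, -0.8, -25.4] [0.002, -2.187, 0.001]
[-112.8, -1.0, 7.0] [0.002, -2.187, 0.001]
```

In the tool's units: -60 mm / 750 = -0.08, -25 mm / 750 = -0.0333, -2.187 rad / 4 = -0.5468.

>>> arm_command(
  plan=[
    [[-0.08, 0, -0.0333, 0, -0.5468, 0, 0.6], [-0.08, 0, -0.0333, 0, -0.5468, 0, 0.6], [-0.08, 0, -0.0333, 0, -0.5468, 0, 0.6], [-0.08, 0, -0.0333, 0, -0.5468, 0, 0.6], [-0.08, 0, -0.0333, 0, -0.5468, 0, 0.6], [-0.08, 0, -0.0333, 0, -0.5468, 0, 0.6], [-0.08, 0, -0.0333, 0, -0.5468, 0, 0.6], [-0.08, 0, -0.0333, 0, -0.5468, 0, 0.6], [-0.08, 0, -0.0333, 0, -0.5468, 0, 0.6], [-0.08, 0, -0.0333, 0, -0.5468, 0, 0.6], [-0.08, 0, -0.0333, 0, -0.5468, 0, 0.6], [-0.08, 0, -0.0333, 0, -0.5468, 0, 0.6]],
  ],
)

```text
time_s: 11.15
ee_pos: [0.3814, -0.2722, 0.1783]
eef_rot: [-3.141, 0.813, -0.696]
force: [-0.5, -1.0, 0.4]
grip_width: 0.0597
grip_force: 25.0
```

```bash
python3 - <<'E'
from h import *
rel([((380,-270,100),rot(-40,-68))])
E
```

```text
t 11.15 ee [ 381.4 -272.2  178.3] [-180.    46.6  -39.9] q [-0.7   0.65  1.27 -0.    2.03  1.57] F [-0.5 -1.   0.4] w 59.7 25.0
[55.2, -0.8, 55.6] [0.001, -0.374, 0.001]
```

In the tool's units: 55 mm / 750 = 0.0733, 28 mm / 750 = 0.0373, -0.374 rad / 4 = -0.0935.

>>> arm_command(
  plan=[
    [[0.0373, 0, 0.0373, 0, -0.0935, 0, 0.6], [0.0733, 0, 0.0733, 0, -0.0935, 0, 0.6], [0.0733, 0, 0.0733, 0, -0.0935, 0, 0.6], [0.0733, 0, 0.0733, 0, -0.0935, 0, 0.6], [0.0733, 0, 0.0733, 0, -0.0935, 0, 0.6]],
  ],
)

```text
time_s: 11.65
ee_pos: [0.3802, -0.2712, 0.1013]
eef_rot: [-3.141, 1.177, -0.697]
force: [0.0, 0.2, 0.1]
grip_width: 0.0599
grip_force: 25.0
```

```bash
python3 - <<'E'
from h import *
rel([((380,-270,40),rot(-40,-68)),((380,-270,34),rot(-40,-68))])
im,d=shot('side','g')
cv2.imwrite('pics/g_crop.png',cv2.resize(im[180:480,120:520],(800,600),interpolation=cv2.INTER_CUBIC))
E
```

```text
t 11.65 ee [ 380.2 -271.2  101.3] [-180.    67.4  -39.9] q [-0.7   0.96  1.13 -0.    2.23  1.57] F [0.  0.2 0.1] w 59.9 25.0
[56.2, -0.8, 24.4] [0.0, -0.01, 0.0]
[61.8, -0.8, 26.7] [0.0, -0.01, 0.0]
```

View pics/g_crop.png

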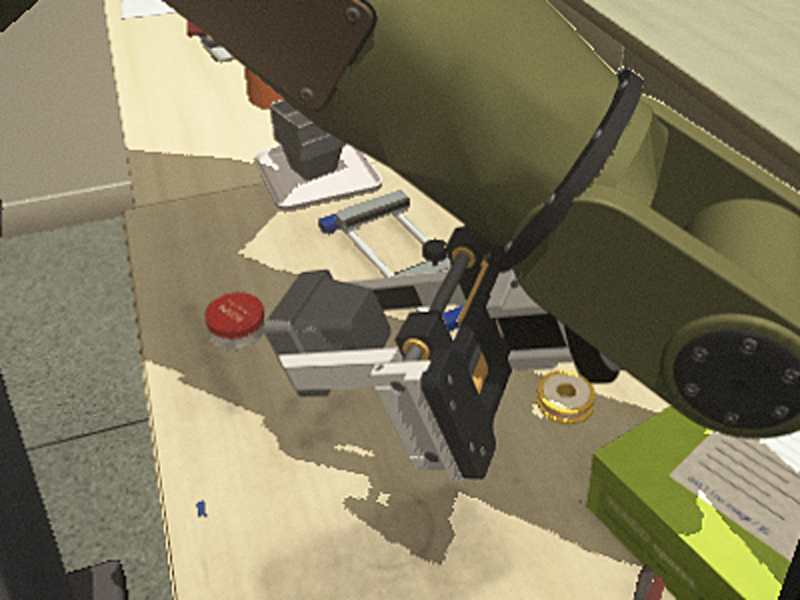

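```bash
python3 - <<'E'
from h import *
d=np.load('pics/g_side.npy'); 
# crop px -> full: /2+offset
uv=[(120+a/2,180+b/2) for a,b in [(732,390),(680,430),(732,445),(780,420),(620,470),(597,470),(740,370),(560,240),(700,470),(600,390),(600,450)]]
print(np.round(pts('side',d,uv)*1000).tolist())
dt=np.load('pics/a_top.npy');print(np.round(pts('top',dt,[(495,195),(470,200),(480,235),(465,178),(520,230)])*1000).tolist())
E
```

```text
[[530.0, -477.0, 199.0], [593.0, -385.0, 50.0], [617.0, -405.0, 49.0], [548.0, -491.0, 187.0], [540.0, -399.0, 51.0], [533.0, -386.0, 39.0], [531.0, -478.0, 212.0], [470.0, -418.0, 256.0], [587.0, -414.0, 49.0], [nan, nan, nan], [537.0, -381.0, 50.0]]
[[639.0, -416.0, 53.0], [627.0, -356.0, 49.0], [544.0, -378.0, 46.0], [679.0, -345.0, 52.0], [557.0, -473.0, 52.0]]
```

```bash
python3 - <<'E'
from h import *
rel([((380,-270,50),rot(-40,-62)),((380,-270,32),rot(-40,-62))])
E
```

```text
t 11.7 ee [ 380.4 -271.4  102.4] [-180.    67.3  -39.9] q [-0.7   0.96  1.13 -0.    2.23  1.57] F [0.1 0.6 0.2] w 59.1 25.0
[47.9, -0.8, 21.4] [0.0, 0.092, 0.0]
[64.5, -0.8, 28.3] [0.0, 0.092, 0.0]
```

In the tool's units: 64 mm / 750 = 0.0853, 61 mm / 750 = 0.0813, 0.092 rad / 4 = 0.023.

>>> arm_command(
  plan=[
    [[0.04, 0, 0.0173, 0, 0.023, 0, 0.6], [0.064, 0, 0.028, 0, 0.023, 0, 0.6], [0.0747, 0, 0.0328, 0, 0.023, 0, 0.6], [0.0813, 0, 0.036, 0, 0.023, 0, 0.6], [0.0853, 0, 0.0373, 0, 0.023, 0, 0.6], [0.0853, 0, 0.0373, 0, 0.023, 0, 0.6]],
  ],
)

```text
time_s: 12.3
ee_pos: [0.3789, -0.2702, 0.0318]
eef_rot: [3.141, 1.088, -0.698]
force: [-0.3, 0.1, -0.5]
grip_width: 0.0596
grip_force: 25.0
```

```bash
python3 - <<'E'
from h import *
im,d=shot('side','i')
rel([((380,-270,32),rot(-40,-62)),((380,-270,30),rot(-40,-62))])
E
```

```text
t 12.35 ee [ 379.  -270.3   32. ] [180.   62.3 -40. ] q [-0.7   1.01  1.17 -0.    2.05  1.57] F [0.2 0.3 0. ] w 59.5 25.0
[0.3, -0.9, -0.5] [0.0, 0.005, -0.0]
[2.1, -0.9, 0.4] [0.0, 0.005, -0.0]
```

In the tool's units: -124 mm / 750 = -0.1653, -80 mm / 750 = -0.1067.

>>> arm_command(
  plan=[
    [[0.0013, 0, 0.0007, 0, 0, 0, 0.6], [0.0027, 0, 0.0013, 0, 0, 0, 0.6], [0.0027, 0, 0.0013, 0, 0, 0, -1], [0.0027, 0, 0.0013, 0, 0, 0, -1], [0.0027, 0, 0.0013, 0, 0, 0, -1], [0.0027, 0, 0.0013, 0, 0, 0, -1], [-0.0467, 0, -0.0267, 0, 0, 0, -1], [-0.1067, 0, -0.0573, 0, 0, 0, -1], [-0.1653, 0, -0.088, 0, 0, 0, -1], [-0.1653, 0, -0.088, 0, 0, 0, -1]],
  ],
)

```text
time_s: 13.35
ee_pos: [0.3807, -0.2716, 0.1779]
eef_rot: [3.141, 1.077, -0.698]
force: [-0.1, 0.5, 0.2]
grip_width: 0.0939
grip_force: 0.0
```

```bash
python3 - <<'E'
from h import *
im,d=shot('side','j')
rel([((370,-262,150),rot(-40,0))])
cv2.imwrite('pics/j_crop.png',cv2.resize(im[180:480,120:520],(800,600),interpolation=cv2.INTER_CUBIC))
E
```

```text
t 13.4 ee [ 380.1 -271.1  174.9] [180.   61.9 -40. ] q [-0.7   0.81  1.16 -0.    2.25  1.57] F [-0.2  0.1 -0.9] w 94.1 0.0
[15.5, -0.5, 23.7] [0.001, 1.081, 0.0]
```

View pics/j_crop.png

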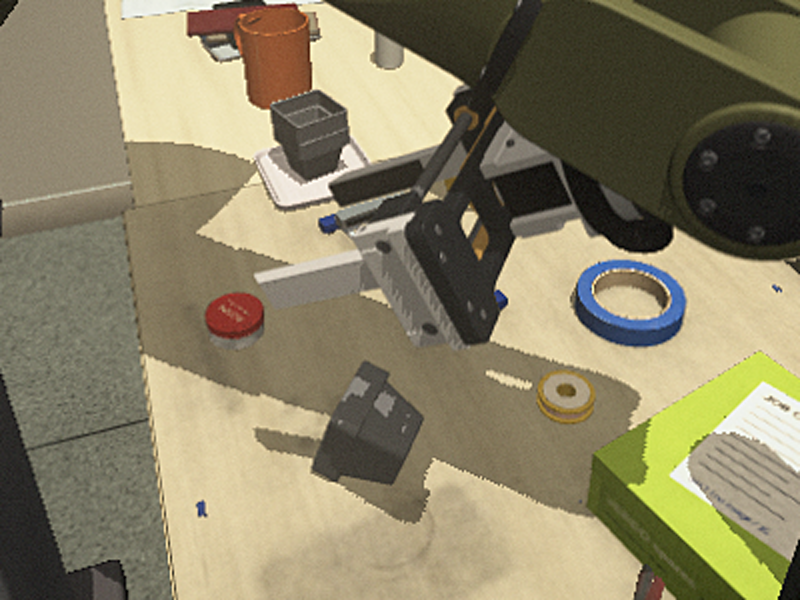

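The tub lies on its side at about crop (370,425), mouth towards the base and foot outward. The nest stands well in the tray. Next I measure the lying tub.

```bash
python3 - <<'E'
from h import *
i,dt=shot('top','j')
for n,d in(('side',np.load('pics/j_side.npy')),('top',dt)):
    w=pts(n,d)*1000
    m=(np.hypot(w[:,0]-390,w[:,1]+285)<65)&(w[:,2]>6)&(w[:,2]<85); p=w[m]
    if len(p)<20: print(n,len(p)); continue
    q=cv2.minAreaRect(p[:,:2].astype(np.float32)); print(n,len(p),np.round(q[0]),np.round(q[1],1),round(q[2],1))
    er=np.array([.766,-.643]);et=np.array([.643,.766])
    r=p[:,:2]@er;t=p[:,:2]@et
    for a in range(int(r.min()),int(r.max()),8):
        k=(r>=a)&(r<a+8)
        if k.sum()>3: print(a+4,k.sum(),'t',np.round(np.percentile(t[k],[1,99]),1),'z',np.round(np.percentile(p[k,2],[2,98]),1))
E
```

```text
side 2086 [ 410. -306.] [63.9 57. ] 32.2
478 33 t [5.9 8.3] z [ 6.3 26.9]
486 110 t [5.7 8.3] z [ 6.6 49.5]
494 336 t [ 6.  61.9] z [ 9.1 62.4]
502 369 t [ 6.1 62.5] z [ 8.8 60.4]
510 387 t [ 7.  60.9] z [ 8.9 58. ]
518 315 t [12.6 57.4] z [ 8.  50.2]
526 281 t [14.3 55.5] z [ 7.7 45.6]
534 224 t [16.3 54.1] z [14.  40.8]
542 31 t [20.  53.1] z [33.  36.9]
top 207 [ 423. -287.] [40.  66.4] 53.6
479 34 t [30.7 69.8] z [ 6.1 27.6]
487 21 t [32.7 70.7] z [ 6.1 48.4]
495 37 t [50.8 70.9] z [ 6.3 64.6]
503 33 t [41.9 69.5] z [ 6.3 62.8]
511 21 t [50. 66.] z [50.8 61.3]
519 21 t [49.  64.4] z [42.5 53.5]
527 18 t [49.2 62.7] z [39.1 48.2]
535 18 t [47.8 60.6] z [32.9 42.5]
543 4 t [49.2 55.3] z [34.4 39.8]
```

```bash
python3 - <<'E'
from h import *
rel([((404,-293,120),rot(-40,20)),((404,-293,23.5),rot(-40,20))])
E
```

```text
t 13.45 ee [ 379.6 -270.7  172.9] [180.   62.2 -40. ] q [-0.7   0.81  1.16 -0.    2.25  1.57] F [-0.4  0.5 -0.4] w 94.0 0.0
[62.2, 1.4, -4.5] [0.001, 1.434, 0.0]
[147.5, 1.3, 40.6] [0.001, 1.434, 0.0]
```

In the tool's units: 62 mm / 750 = 0.0827, 50 mm / 750 = 0.0667, 1.434 rad / 4 = 0.3585.

>>> arm_command(
  plan=[
    [[0.0267, 0, -0.0267, 0, 0.3585, 0, -1], [0.0533, 0.0013, -0.0267, 0, 0.3585, 0, -1], [0.0667, 0.0013, -0.02, 0, 0.3585, 0, -1], [0.0827, 0.0013, -0.0067, 0, 0.3585, 0, -1], [0.0827, 0.0013, -0.0067, 0, 0.3585, 0, -1], [0.0827, 0.0013, -0.0067, 0, 0.3585, 0, -1], [0.0827, 0.0013, -0.0067, 0, 0.3585, 0, -1], [0.0827, 0.0013, -0.0067, 0, 0.3585, 0, -1], [0.0827, 0.0013, -0.0067, 0, 0.3585, 0, -1], [0.0827, 0.0013, -0.0067, 0, 0.3585, 0, -1], [0.0827, 0.0013, -0.0067, 0, 0.3585, 0, -1]],
  ],
)

```text
time_s: 14.55
ee_pos: [0.4028, -0.2914, 0.1181]
eef_rot: [3.141, -0.345, -0.698]
force: [-0.3, 0.2, 0.6]
grip_width: 0.0943
grip_force: 0.0
```

```bash
python3 - <<'E'
from h import *
rel([((404,-293,60),rot(-40,20)),((404,-293,23.5),rot(-40,20))])
E
```

```text
t 14.55 ee [ 402.8 -291.4  118.1] [180.  -19.8 -40. ] q [-0.7   0.11  2.02  0.    0.67  1.57] F [-0.3  0.2  0.6] w 94.3 0.0
[-17.8, 0.4, 55.3] [0.0, 0.004, 0.001]
[-30.2, 0.4, 89.7] [0.0, 0.004, 0.001]
```

Joint 5 has room (0.67). Next I descend, close, and lift.

In the tool's units: 89 mm / 750 = 0.1187, 66 mm / 750 = 0.088, 0.004 rad / 4 = 0.001.

>>> arm_command(
  plan=[
    [[-0.016, 0, 0.048, 0, 0.001, 0, -1], [-0.0293, 0, 0.088, 0, 0.001, 0, -1], [-0.04, 0, 0.1187, 0, 0.001, 0, -1], [-0.04, 0, 0.1187, 0, 0.001, 0, -1], [-0.04, 0, 0.1187, 0, 0.001, 0, 0.6], [-0.04, 0, 0.1187, 0, 0.001, 0, 0.6], [-0.04, 0, 0.1187, 0, 0.001, 0, 0.6], [-0.04, 0, 0.1187, 0, 0.001, 0, 0.6], [-0.04, 0, 0.1187, 0, 0.001, 0, 0.6], [-0.02, 0, 0.06, 0, 0, 0, 0.6], [0, 0, 0, 0, 0, 0, 0.6], [0, 0, 0, 0, 0, 0, 0.6]],
  ],
  squeeze=25,
)

```text
time_s: 15.75
ee_pos: [0.4063, -0.2943, 0.1257]
eef_rot: [3.141, -0.356, -0.698]
force: [-0.3, 0.4, -1.7]
grip_width: 0.0599
grip_force: 25.0
```

```bash
python3 - <<'E'
from h import *
rel([((390,-280,110),rot(-40,-52)),((390,-280,50),rot(-40,-52))])
E
```

```text
t 15.75 ee [ 406.3 -294.3  125.7] [180.  -20.4 -40. ] q [-0.7   0.1   2.01  0.    0.68  1.57] F [-0.3  0.4 -1.7] w 59.9 25.0
[-25.8, -0.6, 7.2] [0.001, -1.264, 0.0]
[-46.7, -0.6, 63.4] [0.001, -1.264, 0.0]
```

In the tool's units: -26 mm / 750 = -0.0347, 5 mm / 750 = 0.0067, -1.257 rad / 4 = -0.3143.

>>> arm_command(
  plan=[
    [[-0.0347, 0, 0.0067, 0, -0.3143, 0, 0.6], [-0.0347, 0, 0.0067, 0, -0.3143, 0, 0.6], [-0.0347, 0, 0.0067, 0, -0.3143, 0, 0.6], [-0.0347, 0, 0.0067, 0, -0.3143, 0, 0.6], [-0.0347, 0, 0.0067, 0, -0.3143, 0, 0.6], [-0.0347, 0, 0.0067, 0, -0.3143, 0, 0.6], [-0.0347, 0, 0.0067, 0, -0.3143, 0, 0.6], [-0.0347, 0, 0.0067, 0, -0.3143, 0, 0.6], [-0.0347, 0, 0.0067, 0, -0.3143, 0, 0.6], [-0.0347, 0, 0.0067, 0, -0.3143, 0, 0.6]],
  ],
)

```text
time_s: 16.75
ee_pos: [0.3865, -0.2779, 0.1038]
eef_rot: [3.141, 0.915, -0.698]
force: [0.3, 0.0, -0.8]
grip_width: 0.0599
grip_force: 25.0
```

```bash
python3 - <<'E'
from h import *
im,d=shot('side','k')
rel([((390,-280,55),rot(-40,-52)),((390,-280,39),rot(-40,-52))])
cv2.imwrite('pics/k_crop.png',cv2.resize(im[180:480,120:520],(800,600),interpolation=cv2.INTER_CUBIC))
E
```

```text
t 16.8 ee [ 386.7 -278.   104.8] [180.   52.2 -40. ] q [-0.7   0.82  1.23 -0.    2.01  1.57] F [-0.4 -0.3 -1. ] w 60.0 25.0
[41.6, -0.6, 27.5] [0.0, 0.003, -0.0]
[54.3, -0.6, 37.3] [0.0, 0.003, -0.0]
```

View pics/k_crop.png

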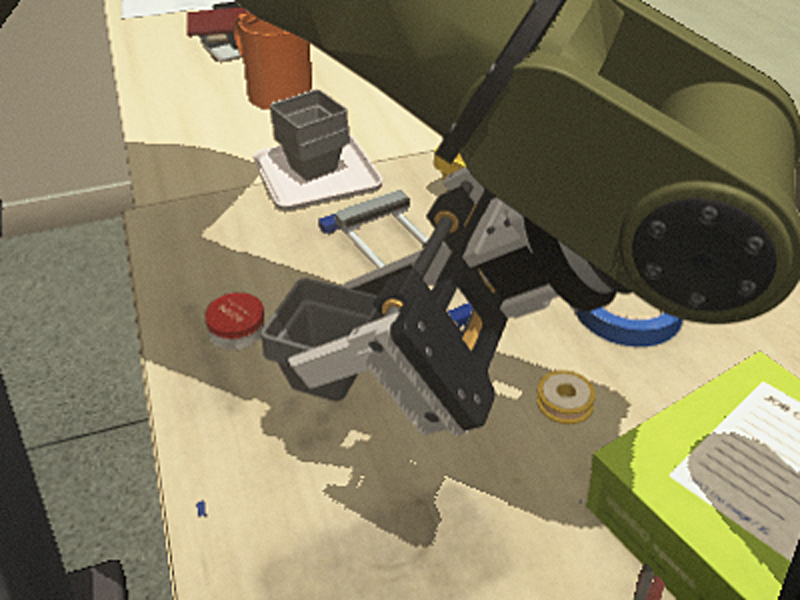

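Mouth is now up (crop 325,330). I'll lower it to the bench gently.

In the tool's units: 54 mm / 750 = 0.072, 53 mm / 750 = 0.0707.

>>> arm_command(
  plan=[
    [[0.0373, 0, 0.0253, 0, 0, 0, 0.6], [0.056, 0, 0.0387, 0, 0, 0, 0.6], [0.064, 0, 0.044, 0, 0, 0, 0.6], [0.068, 0, 0.0467, 0, 0, 0, 0.6], [0.0707, 0, 0.0487, 0, 0, 0, 0.6], [0.072, 0, 0.0493, 0, 0, 0, 0.6], [0.072, 0, 0.0493, 0, 0, 0, 0.6]],
  ],
)

```text
time_s: 17.5
ee_pos: [0.39, -0.2808, 0.0413]
eef_rot: [3.141, 0.909, -0.698]
force: [-0.3, 0.2, -0.9]
grip_width: 0.0597
grip_force: 25.0
```

In the tool's units: 2.5 mm / 750 = 0.0033, 2 mm / 750 = 0.0027.

>>> arm_command(
  plan=[
    [[0.0013, 0, 0.0008, 0, 0, 0, 0.6], [0.0027, 0, 0.0016, 0, 0, 0, 0.6], [0.0033, 0, 0.0021, 0, 0, 0, 0.6], [0.0033, 0, 0.0021, 0, 0, 0, 0.6]],
  ],
)

```text
time_s: 17.9
ee_pos: [0.39, -0.2808, 0.0378]
eef_rot: [3.141, 0.91, -0.698]
force: [0.1, 0.6, -0.2]
grip_width: 0.0598
grip_force: 25.0
```

In the tool's units: 1.6 mm / 750 = 0.0021, 1.2 mm / 750 = 0.0016.

>>> arm_command(
  plan=[
    [[0.0011, 0, 0.0008, 0, 0, 0, 0.6], [0.0021, 0, 0.0016, 0, 0, 0, 0.6], [0.0021, 0, 0.0016, 0, 0, 0, 0.6]],
  ],
)

```text
time_s: 18.2
ee_pos: [0.39, -0.2808, 0.0357]
eef_rot: [3.141, 0.91, -0.698]
force: [0.2, -0.3, -0.1]
grip_width: 0.0594
grip_force: 25.0
```

In the tool's units: 1.6 mm / 750 = 0.0021, 1.2 mm / 750 = 0.0016.

>>> arm_command(
  plan=[
    [[0.0011, 0, 0.0008, 0, 0, 0, 0.6], [0.0021, 0, 0.0016, 0, 0, 0, 0.6], [0.0021, 0, 0.0016, 0, 0, 0, 0.6]],
  ],
)

```text
time_s: 18.5
ee_pos: [0.3902, -0.281, 0.0354]
eef_rot: [3.141, 0.911, -0.698]
force: [-0.7, 0.9, 13.6]
grip_width: 0.0599
grip_force: 25.0
```

Contact. I release, rise, and swing the tool vertical.

In the tool's units: -110 mm / 750 = -0.1467, -80 mm / 750 = -0.1067.

>>> arm_command(
  plan=[
    [[0, 0, 0, 0, 0, 0, -1], [0, 0, 0, 0, 0, 0, -1], [0, 0, 0, 0, 0, 0, -1], [0, 0, 0, 0, 0, 0, -1], [-0.04, 0, -0.0293, 0, 0, 0, -1], [-0.0933, 0, -0.068, 0, 0, 0, -1], [-0.1467, 0, -0.1067, 0, 0, 0, -1], [-0.1467, 0, -0.1067, 0, 0, 0, -1]],
  ],
)

```text
time_s: 19.3
ee_pos: [0.3881, -0.2791, 0.1754]
eef_rot: [3.141, 0.9, -0.698]
force: [-0.1, 0.2, 0.1]
grip_width: 0.094
grip_force: 0.0
```

In the tool's units: 0.91 rad / 4 = 0.2275.

>>> arm_command(
  plan=[
    [[0, 0, 0, 0, 0.2275, 0, -1], [0, 0, 0, 0, 0.2275, 0, -1], [0, 0, 0, 0, 0.2275, 0, -1], [0, 0, 0, 0, 0.2275, 0, -1], [0, 0, 0, 0, 0.2275, 0, -1], [0, 0, 0, 0, 0.2275, 0, -1], [0, 0, 0, 0, 0.2275, 0, -1]],
  ],
)

```text
time_s: 20.0
ee_pos: [0.3859, -0.2771, 0.1702]
eef_rot: [3.141, -0.004, -0.698]
force: [0.6, 0.0, -0.7]
grip_width: 0.0939
grip_force: 0.0
```

```bash
python3 - <<'E'
from h import *
im,d=shot('side','l'); it,dt=shot('top','l')
for z in ((46,62),(48,58)): rect('side',d,(388,-283),z,.055); rect('top',dt,(388,-283),z,.055)
rel([((388,-283,80),rot(-40,0))])
w=pts('top',dt)*1000
E
```

```text
side 570 [ 391.3 -282.9] [60.8 61. ] 50.0 z [46.2 50.8 53.8]
top 55 [ 385.6 -257.2] [60.4 25.1] 16.3 z [46.6 52.1 56.5]
side 458 [ 391.4 -282.8] [60.5 61. ] 50.0 z [48.1 51.4 53.9]
top 46 [ 386.5 -256.9] [58.7 25.1] 16.3 z [49.2 52.5 56.5]
t 20.1 ee [ 386.6 -277.9  170.2] [ 1.8e+02  1.0e-01 -4.0e+01] q [-0.7   0.17  1.77 -0.    1.21  1.57] F [0.  0.6 1.3] w 93.9 0.0
[4.5, 3.0, 90.2] [0.0, 0.002, 0.0]
```

The tub stands upright at about (392,-283), yaw -40°. I regrip it from above.

```bash
python3 - <<'E'
from h import *
rel([((392.3,-283,80),rot(-40,0)),((392.3,-283,37),rot(-40,0))])
E
```

```text
t 20.1 ee [ 386.6 -277.9  170.2] [ 1.8e+02  1.0e-01 -4.0e+01] q [-0.7   0.17  1.77 -0.    1.21  1.57] F [0.  0.6 1.3] w 93.9 0.0
[7.8, 0.2, 90.2] [0.0, 0.002, 0.0]
[7.8, 0.2, 133.2] [0.0, 0.002, 0.0]
```

>>> arm_command(
  plan=[
    [[0.0107, 0, 0.06, 0, 0, 0, -1], [0.0107, 0, 0.12, 0, 0, 0, -1], [0.0107, 0, 0.1533, 0, 0, 0, -1], [0.0107, 0, 0.1767, 0, 0, 0, -1], [0.0107, 0, 0.1767, 0, 0, 0, -1], [0.0107, 0, 0.1767, 0, 0, 0, -1]],
  ],
)

```text
time_s: 20.7
ee_pos: [0.3932, -0.2836, 0.0372]
eef_rot: [3.141, 0.002, -0.698]
force: [-0.2, -0.2, 0.6]
grip_width: 0.0939
grip_force: 0.0
```

```bash
python3 - <<'E'
from h import *
rel([((392.3,-283,37.5),rot(-40,0)),((392.3,-283,150),rot(-40,0)),((466.5,73.5,150),rot(17,0))])
E
```

```text
t 20.7 ee [ 393.2 -283.6   37.2] [ 1.8e+02  1.0e-01 -4.0e+01] q [-0.7   0.38  1.86 -0.    0.91  1.57] F [-0.2 -0.2  0.6] w 93.9 0.0
[-1.1, 0.2, -0.3] [0.0, 0.002, 0.0]
[-1.3, 0.2, -112.8] [0.0, 0.002, 0.0]
[-173.6, -320.6, -112.5] [-0.001, 0.002, -0.995]
```

In the tool's units: -125 mm / 750 = -0.1667, -90 mm / 750 = -0.12.

>>> arm_command(
  plan=[
    [[0, 0, 0, 0, 0, 0, 0.6], [0, 0, 0, 0, 0, 0, 0.6], [0, 0, 0, 0, 0, 0, 0.6], [0, 0, 0, 0, 0, 0, 0.6], [0, 0, 0, 0, 0, 0, 0.6], [0, 0, -0.0533, 0, 0, 0, 0.6], [0, 0, -0.12, 0, 0, 0, 0.6], [0, 0, -0.1667, 0, 0, 0, 0.6], [0, 0, -0.1667, 0, 0, 0, 0.6], [0, 0, -0.1667, 0, 0, 0, 0.6]],
  ],
  squeeze=20,
)

```text
time_s: 21.7
ee_pos: [0.3929, -0.2832, 0.1623]
eef_rot: [3.141, -0.001, -0.698]
force: [-0.7, -0.3, -0.8]
grip_width: 0.06
grip_force: 20.0
```

```bash
python3 - <<'E'
from h import *
rel([((465.5,73,162),rot(17,0))])
E
```

```text
t 21.7 ee [ 392.9 -283.2  162.3] [180.  -0. -40.] q [-0.7   0.2   1.76 -0.    1.19  1.57] F [-0.7 -0.3 -0.8] w 60.0 20.0
[-173.2, -319.6, 0.1] [0.001, -0.0, -0.994]
```

In the tool's units: -319.5 mm / 750 = -0.426, -173 mm / 750 = -0.2307, -0.995 rad / 4 = -0.2488.

>>> arm_command(
  plan=[
    [[-0.2307, -0.426, 0, 0, 0, -0.2488, 0.6], [-0.2307, -0.426, 0, 0, 0, -0.2488, 0.6], [-0.2307, -0.426, 0, 0, 0, -0.2488, 0.6], [-0.2307, -0.426, 0, 0, 0, -0.2488, 0.6], [-0.2307, -0.426, 0, 0, 0, -0.2488, 0.6], [-0.2307, -0.426, 0, 0, 0, -0.2488, 0.6], [-0.2307, -0.426, 0, 0, 0, -0.2488, 0.6], [-0.2307, -0.426, 0, 0, 0, -0.2488, 0.6], [-0.2307, -0.426, 0, 0, 0, -0.2488, 0.6], [-0.2307, -0.426, 0, 0, 0, -0.2488, 0.6], [-0.2307, -0.426, 0, 0, 0, -0.2488, 0.6]],
  ],
)

```text
time_s: 22.8
ee_pos: [0.4654, 0.0715, 0.1617]
eef_rot: [-3.142, 0.001, 0.295]
force: [0.0, -0.3, -0.6]
grip_width: 0.0601
grip_force: 20.0
```

```bash
python3 - <<'E'
from h import *
im,d=shot('side','m')
rel([((465.5,73,80),rot(17,0))])
for z in ((164,184),(166,184),(68,84)): rect('side',d,(466,73),z,.06)
cv2.imwrite('pics/m_crop.png',cv2.resize(im[120:300,180:360],(600,600),interpolation=cv2.INTER_CUBIC))
E
```

```text
t 22.85 ee [465.5  71.5 161.9] [1.80e+02 1.00e-01 1.69e+01] q [ 0.07  0.17  1.79 -0.    1.18  1.35] F [-0.6  0.1 -0.5] w 59.4 20.0
[0.5, -1.5, 81.9] [0.0, 0.001, -0.002]
side 485 [462.   69.8] [59.5 87. ] 19.5 z [164.2 172.4 182.8]
side 435 [462.   69.8] [59.4 87. ] 19.5 z [166.2 173.1 182.9]
side 259 [463.8  73. ] [62.3 62.4] 15.4 z [68.2 72.2 75.8]
```

View pics/m_crop.png

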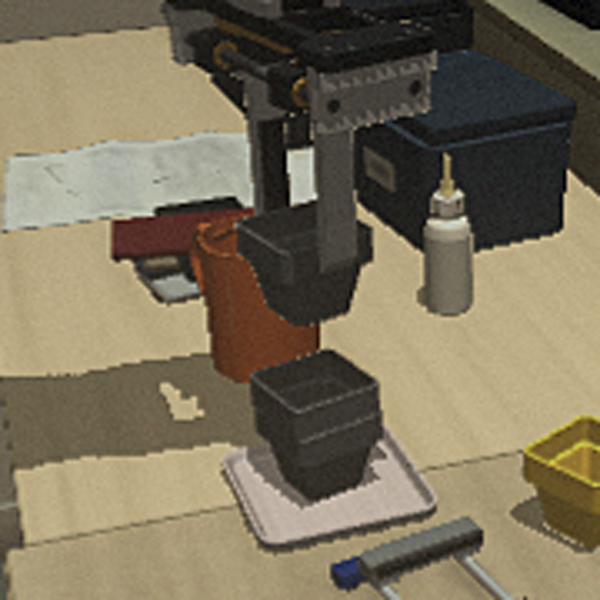

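In the tool's units: 80 mm / 750 = 0.1067, -1.5 mm / 750 = -0.002.

>>> arm_command(
  plan=[
    [[0.0027, -0.002, 0.0333, 0, 0, 0, 0.6], [0.0027, -0.002, 0.0667, 0, 0, 0, 0.6], [0.0027, -0.002, 0.0827, 0, 0, 0, 0.6], [0.0027, -0.002, 0.0933, 0, 0, 0, 0.6], [0.0027, -0.002, 0.1, 0, 0, 0, 0.6], [0.0027, -0.002, 0.104, 0, 0, 0, 0.6], [0.0027, -0.002, 0.1067, 0, 0, 0, 0.6], [0.0027, -0.002, 0.1067, 0, 0, 0, 0.6]],
  ],
)

```text
time_s: 23.65
ee_pos: [0.4673, 0.0748, 0.0824]
eef_rot: [3.141, -0.0, 0.297]
force: [-0.2, -0.5, -0.8]
grip_width: 0.0597
grip_force: 20.0
```

In the tool's units: 2.5 mm / 750 = 0.0033, 2 mm / 750 = 0.0027.

>>> arm_command(
  plan=[
    [[0, 0, 0.0013, 0, 0, 0, 0.6], [0, 0, 0.0027, 0, 0, 0, 0.6], [0, 0, 0.0033, 0, 0, 0, 0.6], [0, 0, 0.0033, 0, 0, 0, 0.6]],
  ],
)

```text
time_s: 24.05
ee_pos: [0.4675, 0.0749, 0.0806]
eef_rot: [3.141, -0.001, 0.297]
force: [-2.2, 0.7, 8.5]
grip_width: 0.0598
grip_force: 20.0
```

In the tool's units: -85 mm / 750 = -0.1133, -40 mm / 750 = -0.0533.

>>> arm_command(
  plan=[
    [[0, 0, 0, 0, 0, 0, -1], [0, 0, 0, 0, 0, 0, -1], [0, 0, 0, 0, 0, 0, -1], [0, 0, 0, 0, 0, 0, -1], [0, 0, -0.0533, 0, 0, 0, -1], [0, 0, -0.1133, 0, 0, 0, -1], [0, 0, -0.1133, 0, 0, 0, 1], [0, 0, -0.1133, 0, 0, 0, 1], [0, 0, -0.1133, 0, 0, 0, 1], [0, 0, -0.1133, 0, 0, 0, 1]],
  ],
)

```text
time_s: 25.05
ee_pos: [0.4666, 0.0747, 0.1635]
eef_rot: [-3.141, 0.002, 0.297]
force: [0.6, 1.0, -0.9]
grip_width: 0.0654
grip_force: 0.0
```

```bash
python3 - <<'E'
from h import *
im,d=shot('side','n')
for z in ((86,104),(66,78),(46,58)): rect('side',d,(466,73),z,.05)
rel([((467,74,60),rot(17,0)),((467,74,47),rot(17,0))])
E
```

```text
side 323 [465.  74.] [61.1 63.5] 16.8 z [86.2 91.3 95.4]
side 331 [463.7  72.2] [61.  61.6] 15.9 z [66.2 72.9 77.8]
side 201 [457.3  54.9] [41.5 80.5] 66.3 z [46.2 51.8 57.8]
t 25.1 ee [466.7  74.7 163.7] [-1.8e+02  1.0e-01  1.7e+01] q [ 0.08  0.17  1.78 -0.    1.19  1.36] F [-0.3  0.1 -0.9] w 61.2 0.0
[0.3, 0.8, 103.6] [-0.0, 0.002, 0.0]
[0.3, 0.8, 116.6] [-0.0, 0.002, 0.0]
```

Top rim reads 95.4 mm. The middle tub read 75.8 mm for its true 77 mm, so this one is home within measurement. I'll confirm with a light push using shut fingers.

In the tool's units: 114 mm / 750 = 0.152, 112 mm / 750 = 0.1493.

>>> arm_command(
  plan=[
    [[0, 0.0013, 0, 0, 0, 0, 1], [0, 0.0013, 0, 0, 0, 0, 1], [0, 0.0013, 0, 0, 0, 0, 1], [0, 0.0013, 0, 0, 0, 0, 1], [0, 0.0013, 0.06, 0, 0, 0, 1], [0, 0.0013, 0.1133, 0, 0, 0, 1], [0, 0.0013, 0.14, 0, 0, 0, 1], [0, 0.0013, 0.1493, 0, 0, 0, 1], [0, 0.0013, 0.152, 0, 0, 0, 1], [0, 0.0013, 0.152, 0, 0, 0, 1]],
  ],
)

```text
time_s: 26.1
ee_pos: [0.468, 0.0739, 0.0516]
eef_rot: [3.141, -0.001, 0.297]
force: [-0.3, 0.1, -0.6]
grip_width: 0.0007
grip_force: 0.0
```

In the tool's units: 4 mm / 750 = 0.0053, 3 mm / 750 = 0.004.

>>> arm_command(
  plan=[
    [[0, 0, 0.002, 0, 0, 0, 1], [0, 0, 0.004, 0, 0, 0, 1], [0, 0, 0.0053, 0, 0, 0, 1], [0, 0, 0.0053, 0, 0, 0, 1]],
  ],
)

```text
time_s: 26.5
ee_pos: [0.4674, 0.0738, 0.0468]
eef_rot: [3.142, 0.0, 0.297]
force: [0.7, 1.3, 0.3]
grip_width: 0.0005
grip_force: 0.0
```

In the tool's units: 1.3 mm / 750 = 0.0017, 0.7 mm / 750 = 0.0009.

>>> arm_command(
  plan=[
    [[0, 0, 0.0009, 0, 0, 0, 1], [0, 0, 0.0017, 0, 0, 0, 1], [0, 0, 0.0017, 0, 0, 0, 1]],
  ],
)

```text
time_s: 26.8
ee_pos: [0.4677, 0.0738, 0.0462]
eef_rot: [3.141, -0.0, 0.297]
force: [-4.1, -0.9, 11.0]
grip_width: 0.0004
grip_force: 5.7
```

The floor met the fingers at 46.2 mm against 46 mm for fully home, at 11 N. I'll retreat and do a final check.

In the tool's units: -150 mm / 750 = -0.2, -140 mm / 750 = -0.1867.

>>> arm_command(
  plan=[
    [[0, 0, -0.0533, 0, 0, 0, 1], [0, 0, -0.12, 0, 0, 0, 1], [0, 0, -0.1867, 0, 0, 0, 1], [0, 0, -0.1867, 0, 0, 0, 1], [-0.2, 0, -0.1867, 0, 0, 0, 1], [-0.2, 0, -0.1867, 0, 0, 0, 1], [-0.2, 0, -0.1867, 0, 0, 0, 1], [-0.2, 0, -0.1867, 0, 0, 0, 1]],
  ],
)

```text
time_s: 27.6
ee_pos: [0.3202, 0.0292, 0.185]
eef_rot: [3.141, -0.0, 0.296]
force: [1.7, -0.9, 0.2]
grip_width: 0.0003
grip_force: 0.0
```

```bash
python3 - <<'E'
from h import *
im,d=shot('side','z')
for z in ((88,104),(66,78)): rect('side',d,(466,73),z,.05)
a=cv2.imread('pics/a_side.png')
for (x,y) in ((315,195),(237,340),(402,378)): print(np.abs(im[y-25:y+25,x-25:x+25].astype(int)-a[y-25:y+25,x-25:x+25]).mean())
cv2.imwrite('pics/z_s.png',im)
E
```

```text
side 267 [464.9  74.3] [61.1 65. ] 16.6 z [88.2 92.2 95.6]
side 331 [463.7  72.9] [60.9 63.1] 17.8 z [66.2 72.9 77.8]
4.866533333333333
4.879066666666667
5.419066666666667
```

View pics/z_s.png

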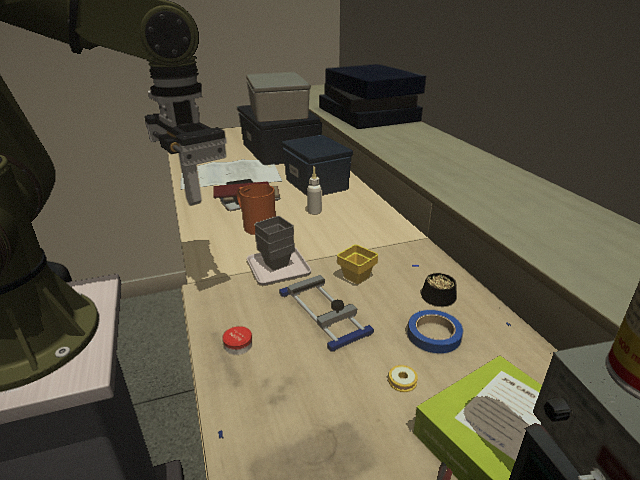

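The three tubs are nested mouth up in the tray at about (275,243). The bottle (315,195), tin (237,340) and reel (402,378) have not moved.

```bash
python3 -c "
from station import ctrl
print(ctrl.hand_in())"
```

```text
the job is handed in; nothing more can be done
None
```

The job is handed in: all three tubs are nested mouth up in the tray and pushed home, the bottle, tin and reel are where they stood, and the robot clock read about 28 s.

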